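# Set the ratchet prop of a roller rack and lay the ink roller across it

## Task

Get the drying rack ready for the ink roller: pull its ratchet column up, counting clicks, until it rests in the fifth notch above its lowest position, level with the fixed post, and let go of it. Then take the roller out of the wooden cradle and lay it gently by its shaft in the two V-shaped seats of the rack, letting go only once it rests there. Leave the brush tin, jar, bottle and ink can standing where they are.

Things in the scene. Friction and masses are not known exactly. Their poses are not given: they have to be found in the camera images.
- rack: Fixed drying rack: plywood board 90 x 230 x 12 mm. Origin at the centre of the board's underside on the table, z up, y along the board (and along the roller's shaft once laid). Fixed post at y = -75 mm; ratchet column at y = +75 mm, in a dark steel housing 48 mm along x, 38 mm along y, up to 100 mm above the table. Each ends in an aluminium V head, groove along y, open upward.
- prop (a joint): Height of the ratchet column above its lowest position, m (0 to 0.084). Slides straight up, 0.4 kg; takes 5 to 12 N to pull. Notches 13 mm apart: notch k holds it at 0.013 k (the fifth at 0.065). The pawl clicks in as each is passed; let go, the column drops back onto the notch last passed; it cannot be lowered past a notch. Starts in a notch, lowest to second.
- prop_seat (a point): On the column's head: the centre line of the 12 mm shaft when seated in its V, mid-thickness. Head: 26 mm thick along the rack's y, 46 mm wide along x, 45 mm high; its top is 8.5 mm above this point, its bottom 36.5 mm below, over the housing. Point is 148.5 mm above the table at the lowest position, 213.5 mm in the fifth notch. x, y, z as the rack's.
- pawl (a joint): How far the spring pawl is pushed out, m: 0 when it rests between two teeth, up to about 0.0045 while a tooth passes. Its black knob looks out of the housing on the rack's +x side, 91 mm above the table, to 57 mm from the column's axis.
- post_seat (a point): The same point in the V of the fixed post's like head (26 x 46 x 45 mm): 213.5 mm above the table; the head spans 177 to 222 mm above the table.
- berth (a point): Where the centre of the roller lies when it is properly laid in the rack: midway between the two V seats, 213.5 mm above the table; axes as the rack's.
- cradle: Fixed wooden cradle: board 100 x 200 x 10 mm with two upright V blocks, 78 mm from its centre each way along its y, each 18 mm thick along y, 46 mm wide along x, their tops 63.5 mm above the table. Origin at the centre of its underside. The roller lies in it with its shaft along the cradle's y.
- roller: Ink roller: black rubber drum, 46 mm diameter and 90 mm long, on a steel shaft, 12 mm diameter and 220 mm long, that sticks out 65 mm at each end; both ends alike. Origin at its centre, y along the shaft. About 0.5 kg. It starts in the cradle, its centre 55 mm above the table.
- brush_tin: Tin of brushes, 73 mm diameter, tin 105 mm high, brushes up to 195 mm high; loose, origin at the centre of its underside. Stands between rack and cradle; to be left alone.
- jar: Closed glass jar, 62 mm diameter, 85 mm high; loose, origin at the centre of its underside. Stands beside the rack's board on its -x side; to be left alone.
- ink_can: Low closed can, 60 mm diameter, 60 mm high; loose, origin at the centre of its underside. Stands beside the cradle; to be left alone.
- bottle: Closed bottle, 54 mm diameter, 170 mm high; loose, origin at the centre of its underside. Stands beside the rack's board on its +x side, towards the fixed post; to be left alone.
Mind the look-alikes: they are no part of the job. Leave any blue look-alike of the rack alone.

How it is judged:
On the way, in this order (a step that is already met when the one before it is completed fails the run):
1. the column rests in its fifth notch while the roller is still in the cradle (value of joint prop between 0.061 and 0.069 m and distance of roller from where it was at the start of the episode below 0.02 m and contact force between the fingers and rack below 0.1 N), for 0.2 s.
2. the roller is set into both V seats of the rack, still held in the fingers (z of roller in the frame of berth between -0.005 and 0.005 m and horizontal distance between roller and berth below 0.02 m and angle between the y axis of roller and the y axis of rack, either way round below 0.06 rad and contact force between the fingers and roller above 0.5 N), for 0.05 s.
3. the roller lies in both seats, let go (z of roller in the frame of berth between -0.005 and 0.005 m and horizontal distance between roller and berth below 0.02 m and angle between the y axis of roller and the y axis of rack, either way round below 0.06 rad and contact force between the fingers and roller below 0.1 N and contact force between roller and rack above 1 N), for 0.2 s.
At the end, for the whole second after the job is handed in: Column resting in its fifth notch (0.065 m, within 4 mm); roller still in both V seats: centre within 5 mm of seated height and 20 mm of the midpoint in plan, shaft within 0.06 rad of the seats' line; tin, jar, bottle and can moved under 30 mm and upright (value of joint prop between 0.061 and 0.069 m and z of roller in the frame of berth between -0.005 and 0.005 m and horizontal distance between roller and berth below 0.02 m and angle between the y axis of roller and the y axis of rack, either way round below 0.06 rad and linear speed of roller below 0.02 m/s and contact force between roller and rack above 1 N); the robot touches nothing.
It fails at once if a bystander was shoved or knocked over (distance of any of brush_tin, jar, bottle, ink_can from where it was at the start of the episode above 0.03 m or angle between any of brush_tin, jar, bottle, ink_can's own z axis and vertical above 0.5 rad).
It fails at once if the roller was slammed into the rack (contact force between roller and rack above 60 N).
It also fails if it takes over 59 s, if anything falls off the work surface, if the arm or the gripper's body presses on something with over 40 N, if the wrist force passes 120 N, or if a joint passes its speed limit or range.

## Robot

A 6-joint arm with a two-finger parallel gripper is mounted at the origin on the work surface. World frame = base frame: x ahead of the robot, y to its left, z up, the work surface at z = 0. Lengths are in m, angles in rad, forces in N, time in s.
With the tool pointing down it reaches from about 0.3 to 0.775 m from the base axis. Payload 14.6 kg.
Tool frame: the origin (TCP) lies on the centre line of the jaws, within the pads' length; the fingertips stand 19 mm ahead of it and the grasp point (between the pads) is the TCP; z points along the fingers, x is the direction in which the jaws open and shut, and the axes are right-handed (so a half turn about z gives the same grasp; the last joint's range is limited). The gripper opens to 94 mm and grips with 3 to 60 N. Pads are 16 mm wide; open, the fingers measure 119 mm over their backs; the gripper's body (75 mm by 177 mm) begins 78 mm behind the grasp point.
Start: joints at [-1.258, 0.3, 1.521, -0, 1.321, -0.067], TCP at [0.204, -0.511, 0.194] pointing down, gripper open.
Joint ranges: [-3.03, 3.03], [-0.79, 2.21], [0.23, 2.52], [-1.04, 4.18], [0, 3.07], [-2.55, 2.55]. Speed limits (rad/s): [2.22, 2.22, 2.57, 3.14, 3.14, 3.14].

## Interface

Orientations are given as [roll, pitch, yaw] about the fixed x, y, z axes, in that order (R = Rz(yaw) Ry(pitch) Rx(roll)).
In Python, from station import ctrl, imaging gives the robot as it stands.
- The arm moves only by the shell command python3 -m handwheel 'ROWS' [OPENING] [FORCE]. ROWS is JSON, a list that holds one entry, the list of rows, each a list of 4 numbers: the shift along the tool's x, y, z in m, then the turn about the tool's z in rad. A call has 1 to 10 rows; each row shifts and turns the pose as measured when the row begins, along the tool's axes as they then stand; what a row does not reach is not made up. A row lasts 1/10 s, in which the tool goes at most 50 mm and 8.59 degrees, less where a joint would pass 70% of its speed; a pose out of reach is approached as far as the arm can. A call is refused whole if a number of a shift passes 0.05 or a number of a turn 0.15, either way. A call with a gripper value outside its range is refused whole. OPENING is the finger opening in m, from 0 to 0.094, set as the call begins (- or left out, the last holds). The fingers move at their own pace and stop on an object; FORCE is the grip in N (left out, the last holds). Time passes only in rows, so rows that do not move let the fingers close. It gives the time, the measured TCP pose, the force and the opening at its end, in the units of the state.
- ctrl.get_obs(): the state, without advancing time (a new reading comes with each control period).
- imaging.camera(name): name is "scene" or "top" or "wrist"; returns the picture (420x560x3 uint8, red, green, blue); there is no depth.
- imaging.camera_model(name): a dict with "camera_matrix" (3x3 intrinsics, pixels), "k1" (the pictures are not rectified: a ray, as slopes to the right and down, at radius r is drawn at 1 + k1 r^2 times it, then the intrinsics apply), "position" and "attitude" of the camera in the world. Camera axes: x right, y up, looking along -z (the intrinsics and any distortion apply to the point x, -y, -z); pixel columns grow to the right and rows downward; lengths in m; the calibration is good to about 2 mm. A picture is of the moment at which its call begins: read the wrist's pose just before it. camera_model takes no time and is no camera call; for the wrist camera it gives the pose at the moment of the call.
- ctrl.hand_in(): hands the job in, once; it reports no verdict.
The state is a dict: "time_s": time; "qpos": joint angles; "joint_vel": joint speeds; "tau": joint torques, N m; "ee_pos": TCP position; "eef_rot": TCP orientation; "force": force on the tool from outside, world axes, zero at the start; "moment": the same for the moment, N m; "grip_width": finger opening in m.
Only numpy, scipy, OpenCV 4.12 (cv2) and the standard library are available. Lean on these libraries where they do the work, as an engineer would, in place of code of your own. Each camera call takes 0.05 s, during which the arm holds its last target. There are 200 camera calls.

## Working session

There is one attempt and no reset: what is moved stays moved. The work goes in short steps, Python scripts to look and compute and a shell command to move; the robot and the scene stay as the last step left them, time stands still between calls to the robot, and variables do not carry over. Pictures are saved under pics/ and viewed, about 8 in all and at most 12, crops included, and the job is handed in when it is done.

```bash
mkdir -p pics; ls; cat > h.py <<'E'
import numpy as np, cv2
from station import ctrl, imaging
from scipy.spatial.transform import Rotation as R
def snap(n,f):
    m=imaging.camera_model(n); im=imaging.camera(n)
    cv2.imwrite('pics/'+f,cv2.cvtColor(im,cv2.COLOR_RGB2BGR)); return im,m
def att(m):
    a=np.array(m['attitude'],float)
    return a if a.shape==(3,3) else R.from_euler('xyz',a).as_matrix() if a.size==3 else None
def ray(m,uv):
    K=np.array(m['camera_matrix']); k=m['k1']
    u=cv2.undistortPoints(np.array(uv,float).reshape(-1,1,2),K,np.array([k,0,0,0.])).reshape(-1,2)
    d=np.c_[u[:,0],-u[:,1],-np.ones(len(u))]@att(m).T
    return np.array(m['position']),d
def onz(m,uv,z):
    p,d=ray(m,uv); return p+d*((z-p[2])/d[:,2])[:,None]
def proj(m,P):
    c=(np.atleast_2d(P)-m['position'])@att(m); s=c[:,:2]/-c[:,2:]; s[:,1]*=-1
    s*=1+m['k1']*(s**2).sum(1,keepdims=True); K=np.array(m['camera_matrix'])
    return s*[K[0,0],K[1,1]]+K[:2,2]
E
python3 - <<'E'
from h import *
o=ctrl.get_obs();print(o)
for n in('top','scene'):
    im,m=snap(n,n+'0.png');print(m)
a,b=[cv2.imread(f'pics/{n}0.png') for n in('top','scene')]
E
```

```text
pics
{'time_s': 0.0, 'qpos': array([-1.25754329e+00,  3.00450002e-01,  1.52160037e+00, -5.02473948e-06,
        1.32070355e+00, -6.65768901e-02]), 'joint_vel': array([-0.00041527,  0.00066627,  0.00042557, -0.00116408, -0.00066469,
        0.00160682]), 'tau': array([ 3.85137264e-04, -5.31808949e+01, -3.52735305e+01,  7.08678877e-02,
        2.44425447e-02, -1.12758078e-04]), 'ee_pos': array([ 0.203839  , -0.51052487,  0.19318975]), 'eef_rot': array([-3.14152025e+00,  1.15902292e-03, -1.19096511e+00]), 'force': array([-0.36462832,  0.28131811,  0.28578944]), 'moment': array([0.02289273, 0.0254868 , 0.02615844]), 'grip_width': 0.0941689602086231}
{'camera_matrix': array([[502.06532387,   0.        , 278.04348289],
       [  0.        , 502.06532387, 209.51227397],
       [  0.        ,   0.        ,   1.        ]]), 'k1': -0.07243548899490189, 'position': array([0.35389881, 0.00645137, 1.47386531]), 'attitude': array([ 0.11279326, -0.0136043 , -1.54383585])}
{'camera_matrix': array([[504.87913683,   0.        , 281.12438676],
       [  0.        , 504.87913683, 209.15629356],
       [  0.        ,   0.        ,   1.        ]]), 'k1': -0.19261208887295647, 'position': array([1.10054288, 0.77113525, 0.80577474]), 'attitude': array([ 0.99052314, -0.00626558,  2.49349589])}
```

View pics/top0.png

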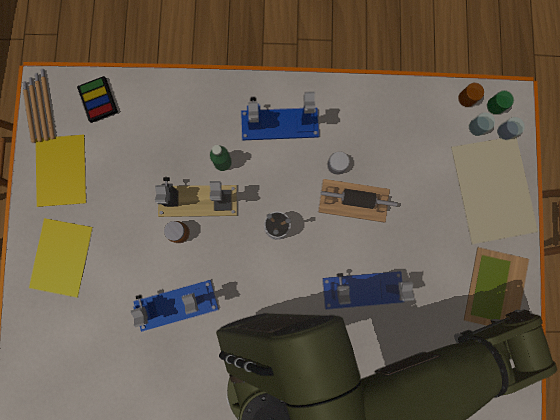

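View pics/scene0.png

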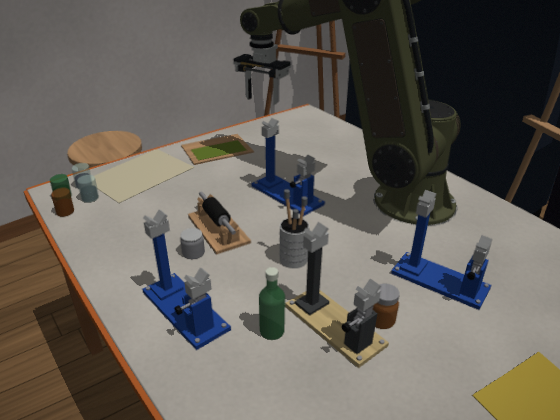

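The top view shows the plywood rack around (198,201), with the column on the left at (165,195) and the post at (215,192). The cradle with the roller is around (355,200), the tin at (277,225), bottle (220,157), jar (176,232) and can (340,162). The three blue racks are decoys.

```bash
python3 - <<'E'
from h import *
a=cv2.imread('pics/top0.png')[140:250,140:410]; b=cv2.imread('pics/scene0.png')[215:365,270:400]
a=cv2.resize(a,None,fx=2.9,fy=2.9,interpolation=cv2.INTER_CUBIC)
b=cv2.resize(b,None,fx=1.85,fy=1.85,interpolation=cv2.INTER_CUBIC)
c=np.zeros((600,800,3),np.uint8);c[:a.shape[0],:a.shape[1]]=a;c[320:320+b.shape[0],:b.shape[1]]=b
cv2.imwrite('pics/c.png',c)
top=imaging.camera_model('top')
im=cv2.imread('pics/top0.png');hsv=cv2.cvtColor(im,cv2.COLOR_BGR2HSV)
# board colours
for name,p in(('rack',(200,208)),('cradle',(328,207)),('drum',(360,199)),('table',(270,180))):print(name,hsv[p[1]-1:p[1]+2,p[0]-1:p[0]+2].reshape(-1,3).mean(0).round())
E
```

```text
rack [ 20. 105. 136.]
cradle [ 15. 114. 138.]
drum [15. 50. 47.]
table [ 14.  27. 132.]
```

View pics/c.png

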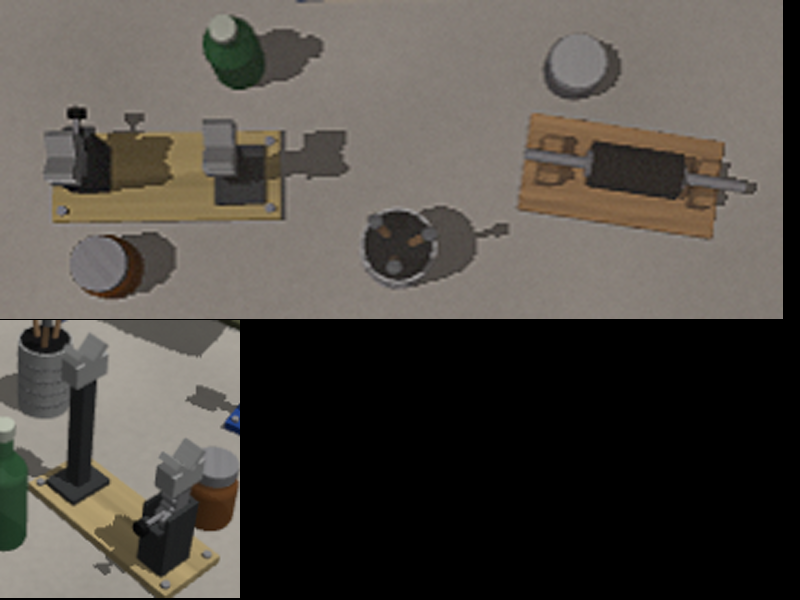

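The crop shows rack board corners at about (53,222), (283,221) and (283,131), and cradle corners at (530,114), (724,142), (712,238) and (518,209). The shaft ends are at (527,155) and (754,188).

```bash
cat > m1.py <<'E'
from h import *
m=imaging.camera_model('top'); f=lambda *p:np.array(p,float)/2.9+[139.7,139.7]
r=onz(m,f((53,222),(283,221),(283,131)),.012);print('rack corners',r.round(3))
c=(r[0]+r[2])/2;d=r[0]-r[1];print('rack c',c,'yaw of y',np.degrees(np.arctan2(-d[0],d[1])),np.linalg.norm(d[:2]),np.linalg.norm((r[1]-r[2])[:2]))
k=onz(m,f((530,114),(724,142),(712,238),(518,209)),.01);print('cradle',k.mean(0));
s=onz(m,f((527,155),(754,188)),.057);d=s[0]-s[1];print('shaft',s.mean(0),np.degrees(np.arctan2(-d[0],d[1])),np.linalg.norm(d))
kd=k[0]+k[3]-k[1]-k[2];print(np.degrees(np.arctan2(-kd[0],kd[1])))
y=(r[0]-r[1])[:2];y/=np.linalg.norm(y)
# heads' top centre from crop
print('post head', onz(m,f((219,147)),.215).round(3),'col head',onz(m,f((60,157)),.155).round(3))
print('expected post',c[:2]-.075*y,'col',c[:2]+.075*y)
for n,p,z in(('tin',(400,247),.105),('bottle',(222,30),.17),('jar',(99,264),.085),('can',(579,64),.06)):print(n,onz(m,f(p),z).round(3))
E
python3 m1.py
```

```text
rack corners [[0.49  0.342 0.012]
 [0.498 0.11  0.012]
 [0.59  0.113 0.012]]
rack c [0.53983931 0.22753336 0.012     ] yaw of y 1.89027311230214 0.2324858879963345 0.09186750461372731
cradle [ 0.55412659 -0.23215025  0.01      ]
shaft [ 0.55229614 -0.24383791  0.057     ] -6.6383206921234414 0.22703174192926934
-6.733909804184901
post head [[0.541 0.154 0.215]] col head [[0.537 0.306 0.155]]
expected post [0.54231322 0.15257417] col [0.53736539 0.30249254]
tin [[ 0.467 -0.008  0.105]]
bottle [[0.656 0.161 0.17 ]]
jar [[0.444 0.279 0.085]]
can [[ 0.658 -0.181  0.06 ]]
```

```bash
cat > plan.py <<'E'
import sys
from h import *
# plan.py x y z yaw n : suggested rows in tool axes
x,y,z,yaw,n=map(float,sys.argv[1:6]);n=int(n);o=ctrl.get_obs();p=o['ee_pos'];Rt=R.from_euler('xyz',o['eef_rot']);
y0=o['eef_rot'][2]; D=np.array([x,y,z])-p; dy=(yaw-y0+np.pi)%(2*np.pi)-np.pi
print('D',D.round(4),'dyaw',round(dy,3),'need rows',max(np.linalg.norm(D)/.05,abs(dy)/.15))
for i in range(n):
    print([*(Rt.as_matrix().T@(D/n)).round(4)+0.,round(-dy/n,3)]); Rt=Rt*R.from_euler('z',-dy/n)
E
python3 plan.py 0.3 -.42 .31 0.033 9
python3 - <<'E'
import cv2
b=cv2.imread('pics/scene0.png')[220:360,290:400]
cv2.imwrite('pics/c2.png',cv2.resize(b,None,fx=4,fy=4,interpolation=cv2.INTER_CUBIC))
E
```

```text
D [0.0962 0.0906 0.1167] dyaw 1.224 need rows 8.16001571265505
[np.float64(-0.0054), np.float64(-0.0137), np.float64(-0.013), np.float64(-0.136)]
[np.float64(-0.0035), np.float64(-0.0143), np.float64(-0.013), np.float64(-0.136)]
[np.float64(-0.0015), np.float64(-0.0146), np.float64(-0.013), np.float64(-0.136)]
[np.float64(0.0005), np.float64(-0.0147), np.float64(-0.013), np.float64(-0.136)]
[np.float64(0.0024), np.float64(-0.0145), np.float64(-0.013), np.float64(-0.136)]
[np.float64(0.0044), np.float64(-0.014), np.float64(-0.013), np.float64(-0.136)]
[np.float64(0.0062), np.float64(-0.0133), np.float64(-0.013), np.float64(-0.136)]
[np.float64(0.008), np.float64(-0.0123), np.float64(-0.013), np.float64(-0.136)]
[np.float64(0.0096), np.float64(-0.0111), np.float64(-0.013), np.float64(-0.136)]
```

View pics/c2.png

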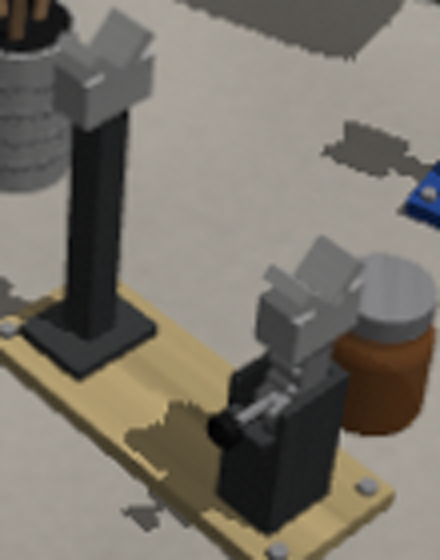

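Nearest bottom head corners in the crop are at about (90,130) on the post and (291,363) on the column. I compare these with projections to find the starting notch.

```bash
python3 - <<'E'
from h import *
m=imaging.camera_model('scene');a=np.radians(1.9)
def w(x,y,z):return [.5398+x*np.cos(a)-y*np.sin(a),.2275+x*np.sin(a)+y*np.cos(a),z]
q=lambda P:((proj(m,P)-[290,220])*4).round()
print('post',q(w(.023,-.062,.177)),q(w(.023,-.062,.222)))
for k in range(4):print(k,q(w(.023,.088,.112+.013*k)),q(w(.023,.088,.157+.013*k)))
E
```

```text
post [[ 79. 124.]] [[83. 52.]]
0 [[281. 380.]] [[291. 311.]]
1 [[284. 360.]] [[294. 291.]]
2 [[287. 341.]] [[297. 270.]]
3 [[289. 321.]] [[300. 249.]]
```

```bash
python3 -m handwheel '[[[-0.005,-0.014,-0.018,-0.14],[-0.003,-0.014,-0.018,-0.14],[-0.001,-0.015,-0.018,-0.14],[0,-0.015,-0.018,-0.14],[0.002,-0.015,-0.016,-0.14],[0.004,-0.014,-0.016,-0.14],[0.006,-0.013,-0.016,-0.14],[0.008,-0.012,-0.016,-0.14],[0.01,-0.011,-0.016,-0.136]]]' 0.075 40; python3 plan.py .537 .29 .31 .033 2
```

```text
time_s: 1.0
ee_pos: [0.2991, -0.4131, 0.346]
eef_rot: [-3.13, 0.003, 0.11]
force: [0.3, -0.8, -0.1]
grip_width: 0.0751
D [ 0.2379  0.7031 -0.036 ] dyaw -0.077 need rows 14.862739292238679
[np.float64(0.157), np.float64(-0.3361), np.float64(0.0214), np.float64(0.039)]
[np.float64(0.1439), np.float64(-0.3419), np.float64(0.0214), np.float64(0.039)]
```

Correcting by the post's offset, the column stands in notch 1 (0.013), so it needs four more clicks, about +52 mm.

```bash
python3 -m handwheel '[[[0.018,-0.042,0.003,0.077],[0.016,-0.044,0.003,0],[0.016,-0.044,0.003,0],[0.016,-0.044,0.003,0],[0.016,-0.044,0.003,0],[0.016,-0.044,0.003,0],[0.016,-0.044,0.003,0],[0.016,-0.044,0.002,0]]]' ; python3 -m handwheel '[[[0.016,-0.044,0.002,0],[0.016,-0.044,0.002,0],[0.016,-0.044,0.002,0],[0.016,-0.044,0.002,0],[0.016,-0.044,0.002,0],[0.016,-0.044,0,0],[0.016,-0.044,0,0]]]'; python3 plan.py .537 .302 .29 .033 2
```

```text
time_s: 1.8
ee_pos: [0.4129, -0.0461, 0.3253]
eef_rot: [-3.13, 0.005, 0.036]
force: [2.1, -1.4, 0.1]
grip_width: 0.0752
time_s: 2.5
ee_pos: [0.5138, 0.2808, 0.3165]
eef_rot: [-3.131, 0.006, 0.037]
force: [0.2, -0.7, 0.0]
grip_width: 0.0753
D [ 0.0232  0.0212 -0.0265] dyaw -0.004 need rows 0.8230284766982472
[np.float64(0.0121), np.float64(-0.01), np.float64(0.0133), np.float64(0.002)]
[np.float64(0.012), np.float64(-0.0101), np.float64(0.0133), np.float64(0.002)]
```

```bash
python3 -m handwheel '[[[0.01,-0.007,0.013,0],[0.01,-0.007,0.013,0],[0,0,0,0]]]' ; python3 - <<'E'
from h import *
im,m=snap('wrist','w1.png');print(ctrl.get_obs()['ee_pos'],m['position'])
a=np.radians(1.9)
def w(x,y,z):return [.5398+x*np.cos(a)-y*np.sin(a),.2275+x*np.sin(a)+y*np.cos(a),z]
for y,z in((-.075,.222),(.075,.170)):
  print('pred head corners',proj(m,[w(sx*.023,y+sy*.013,z) for sx,sy in((-1,-1),(-1,1),(1,1),(1,-1))]).round().tolist())
E
```

```text
time_s: 2.8
ee_pos: [0.5331, 0.3021, 0.2865]
eef_rot: [-3.132, 0.01, 0.044]
force: [-0.8, -0.7, -0.1]
grip_width: 0.0749
[0.53297731 0.30164749 0.28776264] [0.53300265 0.36570456 0.47833077]
pred head corners [[252.0, 382.0], [252.0, 358.0], [302.0, 359.0], [301.0, 382.0]]
pred head corners [[255.0, 214.0], [255.0, 187.0], [303.0, 188.0], [302.0, 214.0]]
```

View pics/w1.png

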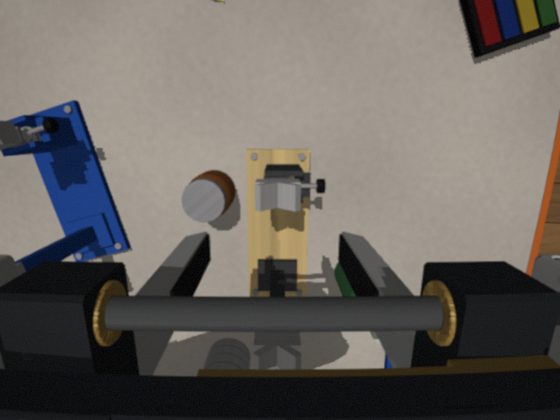

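The wrist view shows the column head at columns 255–303, rows 178–210. In x that matches the prediction, and in y it is about 2–4 mm further out. The fingers straddle it in x.

```bash
python3 plan.py .537 .304 .15 .033 5|tail -1; python3 -m handwheel '[[[0.006,-0.001,0.03,0.011],[0.001,0,0.03,0],[0.001,0,0.028,0],[0.001,0,0.026,0],[0,0,0.02,0],[0,0,0,0]]]'; python3 plan.py .537 .304 .15 .033 1
```

```text
[np.float64(0.0011), np.float64(-0.0002), np.float64(0.0275), np.float64(0.002)]
time_s: 3.45
ee_pos: [0.5412, 0.301, 0.1564]
eef_rot: [-3.129, 0.001, 0.028]
force: [0.7, 0.3, 0.2]
grip_width: 0.075
D [-0.0042  0.003  -0.0064] dyaw 0.005 need rows 0.16507561865799958
[np.float64(-0.0041), np.float64(-0.003), np.float64(0.0065), np.float64(-0.005)]
```

```bash
python3 -m handwheel '[[[-0.003,-0.002,0.006,0],[-0.001,-0.001,0,0],[0,0,0,0],[0,0,0,0],[0,0,0,0],[0,0,0,0]]]' 0.03 40; python3 plan.py .537 .304 .15 .033 1
```

```text
time_s: 4.05
ee_pos: [0.5355, 0.3044, 0.157]
eef_rot: [-3.127, 0.001, 0.028]
force: [-9.1, -2.5, 16.6]
grip_width: 0.0334
D [ 0.0015 -0.0004 -0.007 ] dyaw 0.005 need rows 0.14371746410004207
[np.float64(0.0015), np.float64(0.0005), np.float64(0.007), np.float64(-0.005)]
```

```bash
python3 - <<'E'
from h import *
im,m=snap('wrist','w2.png');im2,_=snap('scene','s2.png')
o=ctrl.get_obs();print(o['force'],o['grip_width'])
a=cv2.imread('pics/w2.png')[100:400,100:460];b=cv2.imread('pics/s2.png')[190:350,280:440]
cv2.imwrite('pics/c3.png',np.hstack([a,cv2.resize(b,(300,300))]))
E
```

```text
[-12.28483629  -0.97750638  12.98414731] 0.030648650262407963
```

View pics/c3.png

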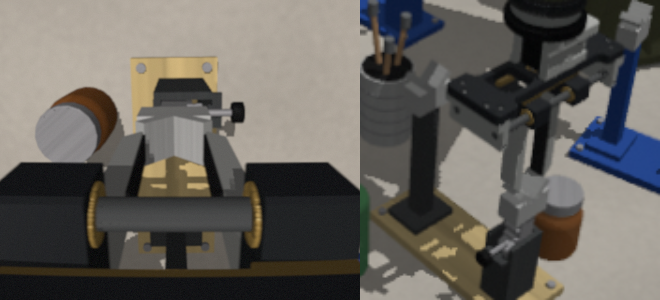

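```bash
python3 -m handwheel '[[[0,0,0,0],[0,0,0,0],[0,0,0,0]]]'; python3 - <<'E'
from h import *
a=cv2.imread('pics/w2.png')[180:320,210:350];b=cv2.imread('pics/s2.png')[250:350,330:420]
a=cv2.resize(a,(500,500),interpolation=cv2.INTER_CUBIC);b=cv2.resize(b,(300,333),interpolation=cv2.INTER_CUBIC)
c=np.zeros((500,800,3),np.uint8);c[:,:500]=a;c[:333,500:]=b;cv2.imwrite('pics/c4.png',c)
E
```

```text
time_s: 4.45
ee_pos: [0.5359, 0.3051, 0.1595]
eef_rot: [-3.125, -0.002, 0.029]
force: [0.0, -0.1, 0.1]
grip_width: 0.0297
```

View pics/c4.png

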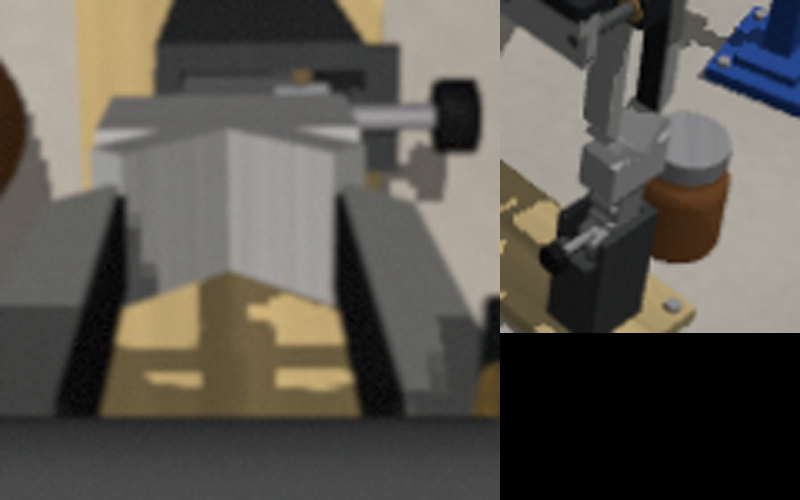

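The fingers reached their set width of 30 mm, so they are not holding the head's 46 mm. I check where the fingertips and the head really are in the wrist image.

```bash
python3 - <<'E'
from h import *
m=imaging.camera_model('wrist');o=ctrl.get_obs();p=o['ee_pos'];Rt=R.from_euler('xyz',o['eef_rot']).as_matrix();print(p,o['grip_width'],m['position'],m['k1'])
for w in(.030,.0334):
  for zz in(0,.019):print(w,zz,proj(m,[p+Rt@[s*w/2,t,zz] for s in(-1,1) for t in(-.008,.008)]).round(1).tolist())
a=np.radians(1.9)
def w(x,y,z):return [.5398+x*np.cos(a)-y*np.sin(a),.2275+x*np.sin(a)+y*np.cos(a),z]
for k in(0,1,2):print('head top',k,proj(m,[w(sx*.023,.075+sy*.013,.157+.013*k) for sx,sy in((-1,-1),(-1,1),(1,1),(1,-1))]).round().tolist())
print('housing',proj(m,[w(sx*.024,.075+sy*.019,.1) for sx,sy in((-1,-1),(-1,1),(1,1),(1,-1))]).round().tolist())
print('board',proj(m,[w(sx*.045,.115,.012) for sx in(-1,1)]).round().tolist())
E
```

```text
[0.53586032 0.30510564 0.15950156] 0.029690608705065687 [0.53442216 0.36715112 0.35184094] -0.05936474787108581
0.03 0 [[248.1, 226.6], [248.6, 251.1], [297.0, 226.6], [296.6, 251.1]]
0.03 0.019 [[250.3, 218.4], [250.7, 241.1], [295.0, 218.4], [294.7, 241.1]]
0.0334 0 [[245.3, 226.6], [245.9, 251.1], [299.8, 226.6], [299.3, 251.1]]
0.0334 0.019 [[247.7, 218.4], [248.2, 241.1], [297.6, 218.4], [297.2, 241.1]]
head top 0 [[239.0, 261.0], [238.0, 222.0], [312.0, 222.0], [311.0, 261.0]]
head top 1 [[237.0, 270.0], [235.0, 228.0], [314.0, 227.0], [313.0, 269.0]]
head top 2 [[234.0, 279.0], [232.0, 234.0], [317.0, 234.0], [316.0, 278.0]]
housing [[245.0, 242.0], [244.0, 196.0], [305.0, 196.0], [304.0, 242.0]]
board [[231.0, 161.0], [317.0, 161.0]]
```

The visible fingertips look about 20–30 mm higher than stated, so they probably rode up on top of the head. I'll rise, reopen and go deeper to TCP z ≈ 0.135, which is still clear of the housing either way.

```bash
python3 -m handwheel '[[[0,0,-0.03,0],[0,0,-0.015,0],[0,0,0,0],[0,0,0,0],[0,0,0,0],[0,0,0,0]]]' 0.08; python3 -m handwheel '[[[0.001,0.001,0.02,0],[0,0,0.02,0],[0,0,0.02,0],[0,0,0.008,0],[0,0,0,0]]]';python3 plan.py .537 .304 .135 .033 1
```

```text
time_s: 5.05
ee_pos: [0.5355, 0.3037, 0.2026]
eef_rot: [-3.127, 0.002, 0.028]
force: [-0.3, -0.1, 0.2]
grip_width: 0.0748
time_s: 5.55
ee_pos: [0.5357, 0.3033, 0.1299]
eef_rot: [-3.128, 0.004, 0.028]
force: [0.1, 0.1, -0.1]
grip_width: 0.0802
D [0.0013 0.0007 0.0051] dyaw 0.005 need rows 0.10561767111623849
[np.float64(0.0013), np.float64(-0.0007), np.float64(-0.0051), np.float64(-0.005)]
```

```bash
python3 -m handwheel '[[[0.001,0,-0.005,0],[0,0,0,0],[0,0,0,0],[0,0,0,0],[0,0,0,0],[0,0,0,0],[0,0,0,0]]]' 0.03 40
```

```text
time_s: 6.25
ee_pos: [0.5351, 0.3037, 0.1381]
eef_rot: [-3.128, 0.007, 0.029]
force: [1.4, 0.3, -3.7]
grip_width: 0.0449
```

The head is held now at 45 mm. I pull in steps.

```bash
for i in 1 2 3 ; do python3 -m handwheel '[[[0,0,-0.007,0],[0,0,-0.006,0]]]' - 60 | tr '\n' ' ';echo; done; python3 -m handwheel '[[[0,0,0,0],[0,0,0,0]]]'; python3 - <<'E'
from h import *
im,m=snap('scene','s3.png');snap('wrist','w3.png')
E
```

```text
time_s: 6.45 ee_pos: [0.5351, 0.3036, 0.1495] eef_rot: [-3.128, 0.008, 0.029] force: [1.9, 3.2, -7.0] grip_width: 0.0442 
time_s: 6.65 ee_pos: [0.5351, 0.3036, 0.1621] eef_rot: [-3.128, 0.01, 0.029] force: [1.9, 2.9, -7.6] grip_width: 0.0446 
time_s: 6.85 ee_pos: [0.5351, 0.3036, 0.1757] eef_rot: [-3.128, 0.01, 0.03] force: [1.4, 3.3, -6.9] grip_width: 0.0444 
time_s: 7.05
ee_pos: [0.5352, 0.3037, 0.1775]
eef_rot: [-3.127, 0.009, 0.03]
force: [0.2, 1.8, -4.3]
grip_width: 0.0442
```

```bash
python3 - <<'E'
from h import *
b=cv2.imread('pics/s3.png')[220:360,290:400];b=cv2.resize(b,None,fx=4,fy=4,interpolation=cv2.INTER_CUBIC)
w=cv2.resize(cv2.imread('pics/w3.png')[180:320,210:300],(360,560),interpolation=cv2.INTER_CUBIC)
cv2.imwrite('pics/c5.png',np.hstack([b,w]))
m=imaging.camera_model('scene');a=np.radians(1.9)
def w(x,y,z):return [.5398+x*np.cos(a)-y*np.sin(a),.2275+x*np.sin(a)+y*np.cos(a),z]
for p in(.039,.052,.065):print(p,((proj(m,[w(.023,.088,.112+p),w(.023,.088,.157+p)])-[290,220])*4).round().tolist())
E
```

```text
0.039 [[289.0, 321.0], [300.0, 249.0]]
0.052 [[292.0, 300.0], [303.0, 227.0]]
0.065 [[295.0, 280.0], [306.0, 205.0]]
```

View pics/c5.png

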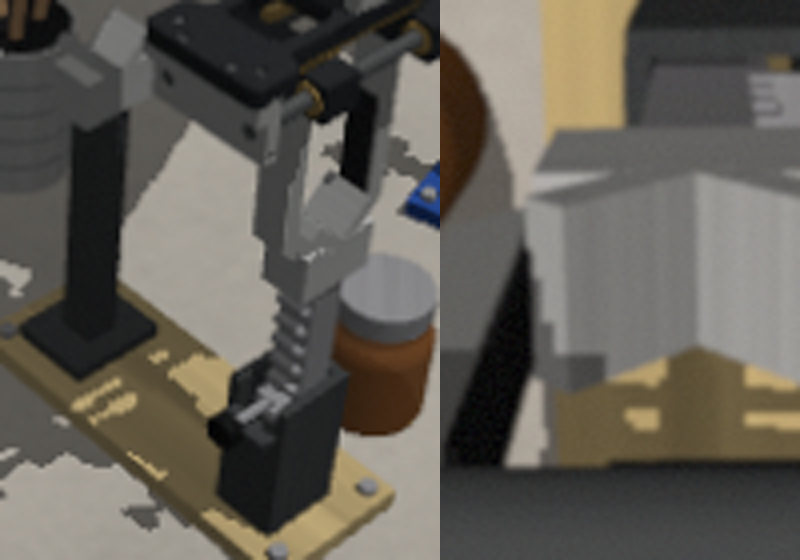

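The column's lower corner at (303,305) corresponds to prop ≈ 0.052, which fits 0.013 at the start plus 39 mm pulled. One more click is needed, plus about 3 mm, then release.

```bash
python3 -m handwheel '[[[0,0,-0.006,0],[0,0,-0.006,0],[0,0,-0.005,0],[0,0,0,0]]]'; python3 -m handwheel '[[[0,0,0.002,0],[0,0,0.002,0],[0,0,0.002,0],[0,0,0,0]]]'
```

```text
time_s: 7.55
ee_pos: [0.5351, 0.3037, 0.194]
eef_rot: [-3.127, 0.01, 0.03]
force: [0.1, 1.4, -3.4]
grip_width: 0.0442
time_s: 7.95
ee_pos: [0.5352, 0.3037, 0.1901]
eef_rot: [-3.127, 0.008, 0.03]
force: [-1.7, 1.8, -4.8]
grip_width: 0.0444
```

```bash
python3 -m handwheel '[[[0,0,0,0],[0,0,0,0],[0,0,0,0],[0,0,0,0],[0,0,0,0],[0,0,-0.04,0],[0,0,-0.04,0],[0,0,-0.04,0],[0,0,-0.02,0],[0,0,0,0]]]' 0.08;  python3 - <<'E'
from h import *
im,m=snap('scene','s4.png')
b=cv2.imread('pics/s4.png')[220:360,290:400];cv2.imwrite('pics/c6.png',cv2.resize(b,None,fx=4,fy=4,interpolation=cv2.INTER_CUBIC))
E
python3 plan.py .553 -.239 .31 -.117 2
```

```text
time_s: 8.95
ee_pos: [0.5363, 0.3007, 0.3344]
eef_rot: [-3.128, 0.01, 0.029]
force: [1.6, 0.4, -0.2]
grip_width: 0.0798
D [ 0.0169 -0.5396 -0.0228] dyaw -0.146 need rows 10.806303944969846
[np.float64(0.0008), np.float64(0.27), np.float64(0.008), np.float64(0.073)]
[np.float64(0.0205), np.float64(0.2693), np.float64(0.008), np.float64(0.073)]
```

View pics/c6.png

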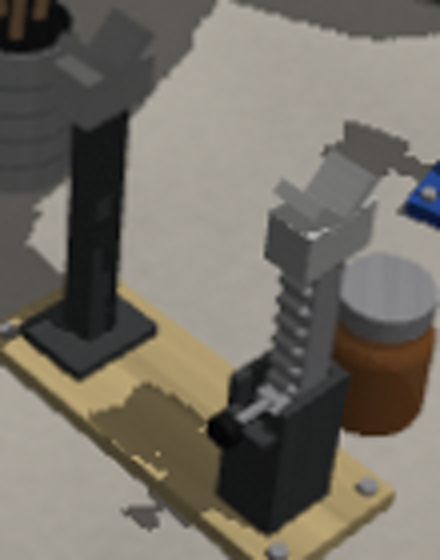

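The column's lower corner is at (303,283), so prop ≈ 0.065: fifth notch, released. On to the roller.

```bash
python3 -m handwheel '[[[0,0.045,0.002,0],[0,0.045,0.002,0],[0,0.045,0.002,0],[0,0.045,0.002,0],[0,0.045,0.002,0],[0,0.045,0.002,0],[0,0.045,0.002,0],[0,0.045,0.002,0],[0,0.045,0.002,0],[0,0.045,0,0]]]'; python3 -m handwheel '[[[0.001,0.045,0,0],[0.001,0.025,0,0.14],[0,0,0,0]]]' 0.085; python3 - <<'E'
from h import *
im,m=snap('wrist','w4.png');print(ctrl.get_obs()['ee_pos'],ctrl.get_obs()['eef_rot'])
# shaft bright / drum dark ; show preds
a=np.radians(-6.7);c=np.array([.5535,-.2387]);y=np.array([-np.sin(a),np.cos(a)])
for s in(-.11,-.045,.045,.11):print(s,proj(m,[*(c+s*y),.055]).round().tolist())
E
```

```text
time_s: 10.0
ee_pos: [0.5441, -0.1606, 0.2877]
eef_rot: [-3.128, 0.036, 0.038]
force: [0.8, 0.3, -0.3]
grip_width: 0.08
time_s: 10.3
ee_pos: [0.5461, -0.2377, 0.2791]
eef_rot: [-3.131, 0.046, -0.111]
force: [-0.1, 0.2, -0.5]
grip_width: 0.085
[ 0.54610045 -0.2362481   0.27908726] [-3.13000598  0.04656109 -0.10584973]
-0.11 [[286.0, 265.0]]
-0.045 [[286.0, 219.0]]
0.045 [[287.0, 150.0]]
0.11 [[288.0, 96.0]]
```

View pics/w4.png

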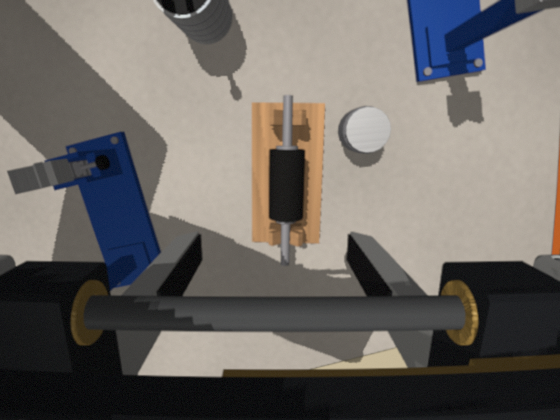

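```bash
python3 - <<'E'
from h import *
m=imaging.camera_model('scene')
for nm,p,w in(('c4',(.5357,.3048,.158),.031),('c5',(.5352,.3037,.1775),.0445)):
  for dz in(-.019,-.01,0,.012):print(nm,dz,proj(m,[[p[0]+w/2,p[1]+.008,p[2]+dz],[p[0]+w/2+.012,p[1]+.008,p[2]+dz]]).round(1).tolist())
E
python3 plan.py .5535 -.2387 .15 -.117 1
```

```text
c4 -0.019 [[363.7, 301.8], [359.2, 304.5]]
c4 -0.01 [[364.2, 298.4], [359.7, 301.1]]
c4 0 [[364.8, 294.5], [360.2, 297.2]]
c4 0.012 [[365.4, 289.8], [360.8, 292.4]]
c5 -0.019 [[362.0, 295.4], [357.4, 298.1]]
c5 -0.01 [[362.5, 291.8], [357.9, 294.5]]
c5 0 [[363.0, 287.8], [358.4, 290.5]]
c5 0.012 [[363.7, 283.0], [359.1, 285.6]]
D [ 0.0074 -0.0025 -0.1291] dyaw -0.011 need rows 2.5864482543489906
[np.float64(0.0136), np.float64(0.0031), np.float64(0.1286), np.float64(0.011)]
```

The drum at rows 148–221 matches the prediction, centred near (0.5535, -0.2387). Going down.

```bash
python3 -m handwheel '[[[0.007,0.001,0.04,0.011],[0.003,0.001,0.04,0],[0.002,0.001,0.04,0],[0.001,0,0.03,0],[0,0,0,0]]]' 0.075; python3 plan.py .5535 -.2387 .036 -.117 4
```

```text
time_s: 10.85
ee_pos: [0.5511, -0.2307, 0.1207]
eef_rot: [-3.128, 0.049, -0.098]
force: [-0.2, 0.2, -0.3]
grip_width: 0.0749
D [ 0.0024 -0.008  -0.0847] dyaw -0.019 need rows 1.7023444882699148
[np.float64(0.0018), np.float64(0.0022), np.float64(0.0211), np.float64(0.005)]
[np.float64(0.0018), np.float64(0.0022), np.float64(0.0211), np.float64(0.005)]
[np.float64(0.0018), np.float64(0.0022), np.float64(0.0211), np.float64(0.005)]
[np.float64(0.0019), np.float64(0.0022), np.float64(0.0211), np.float64(0.005)]
```

```bash
python3 -m handwheel '[[[0.002,0.002,0.021,0.01],[0.002,0.002,0.021,0.01],[0.002,0.002,0.018,0],[0.001,0.002,0.012,0],[0,0,0,0]]]'; python3 plan.py .5535 -.2387 .036 -.117 1
```

```text
time_s: 11.35
ee_pos: [0.5565, -0.2338, 0.0521]
eef_rot: [-3.13, 0.044, -0.106]
force: [0.3, 0.0, -0.3]
grip_width: 0.0754
D [-0.003  -0.0049 -0.0161] dyaw -0.011 need rows 0.34262872072995504
[np.float64(-0.0018), np.float64(0.0054), np.float64(0.0162), np.float64(0.011)]
```

```bash
python3 -m handwheel '[[[-0.002,0.004,0.008,0.011],[-0.001,0.002,0.006,0],[0,0,0.002,0],[0,0,0,0]]]'; python3 plan.py .5535 -.2387 .038 -.117 1|head -1; python3 -m handwheel '[[[0,0,0,0],[0,0,0,0],[0,0,0,0],[0,0,0,0],[0,0,0,0],[0,0,0,0]]]' 0.03 30
```

```text
time_s: 11.75
ee_pos: [0.5532, -0.2396, 0.0384]
eef_rot: [-3.132, 0.04, -0.116]
force: [0.3, 0.6, 0.7]
grip_width: 0.075
D [ 0.0003  0.0009 -0.0004] dyaw -0.001 need rows 0.021517301325957538
time_s: 12.35
ee_pos: [0.5504, -0.2394, 0.0387]
eef_rot: [-3.131, 0.047, -0.116]
force: [2.7, -0.0, -0.8]
grip_width: 0.0454
```

Gripped at 45.4 mm. Lift.

```bash
python3 -m handwheel '[[[0,0,-0.01,0],[0,0,-0.02,0],[0,0,-0.03,0],[0,0,0,0]]]' - 40; python3 -m handwheel '[[[0,0,-0.04,0],[0,0,-0.045,0],[0,0,-0.045,0],[0,0,-0.045,0],[0,0,-0.03,0],[0,0,-0.02,0],[0,0,0,0]]]'; python3 - <<'E'
from h import *
im,m=snap('wrist','w5.png');o=ctrl.get_obs();p=o['ee_pos'];Rt=R.from_euler('xyz',o['eef_rot']).as_matrix();print(p,o['eef_rot'])
for dz in(0,.0165):print(proj(m,[p+Rt@[sx*.023,sy*.045,dz-.0] for sx in(-1,1) for sy in(-1,1)]).round().tolist(),proj(m,[p+Rt@[0,sy*.11,dz] for sy in(-1,1)]).round().tolist())
E
python3 plan.py .540 .228 .32 .033 2
```

```text
time_s: 12.75
ee_pos: [0.5526, -0.2397, 0.0996]
eef_rot: [-3.13, 0.05, -0.115]
force: [0.2, 0.4, -5.5]
grip_width: 0.0454
time_s: 13.45
ee_pos: [0.563, -0.2428, 0.322]
eef_rot: [-3.125, 0.062, -0.114]
force: [0.1, 0.3, -6.6]
grip_width: 0.0451
[ 0.56260129 -0.24263419  0.31980963] [-3.12403108  0.06477588 -0.1143137 ]
[[233.0, 166.0], [237.0, 303.0], [311.0, 166.0], [307.0, 302.0]] [[272.0, 49.0], [272.0, 384.0]]
[[236.0, 163.0], [240.0, 291.0], [308.0, 163.0], [305.0, 291.0]] [[272.0, 56.0], [272.0, 368.0]]
D [-2.260e-02  4.706e-01  2.000e-04] dyaw 0.147 need rows 9.423532238195515
[np.float64(-0.038), np.float64(-0.2324), np.float64(0.0065), np.float64(-0.074)]
[np.float64(-0.0208), np.float64(-0.2346), np.float64(0.0065), np.float64(-0.074)]
```

View pics/w5.png

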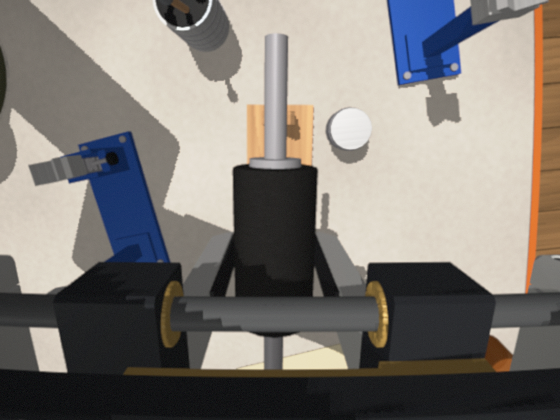

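The roller hangs square in the fingers: drum at rows 168–330, shaft column 276, its tip at row 35. Carry it over to the rack.

```bash
python3 -m handwheel '[[[-0.001,0,-0.005,-0.14],[-0.001,-0.04,0,0],[-0.001,-0.045,0,0],[-0.001,-0.045,0,0],[-0.001,-0.045,0,0],[0,-0.045,0,0],[0,-0.045,0,0],[0,-0.045,0,0],[0,-0.045,0,0],[0,-0.045,0,0]]]'; python3 -m handwheel '[[[0,-0.035,0,0],[0,-0.01,0,0],[0,0,0,0]]]'; python3 plan.py .540 .228 .26 .033 2; python3 - <<'E'
from h import *
im,m=snap('wrist','w6.png');im,mt=snap('top','t6.png')
o=ctrl.get_obs();p=o['ee_pos'];Rt=R.from_euler('xyz',o['eef_rot']).as_matrix()
print(p,o['eef_rot'],Rt[:,1].round(4),Rt[:,2].round(4))
print('top pred shaft ends',proj(mt,[p+Rt@[0,s*.11,-.0165] for s in(-1,1)]).round(1).tolist())
a=cv2.imread('pics/w6.png')[0:330,140:440];b=cv2.imread('pics/t6.png')[130:260,120:320]
c=np.zeros((330,800,3),np.uint8);c[:,:300]=a;b=cv2.resize(b,(500,325),interpolation=cv2.INTER_CUBIC);c[:325,300:]=b;cv2.imwrite('pics/c7.png',c)
E
```

```text
time_s: 14.5
ee_pos: [0.5407, 0.1667, 0.3083]
eef_rot: [-3.109, 0.097, 0.025]
force: [1.2, -0.9, -6.3]
grip_width: 0.0452
time_s: 14.8
ee_pos: [0.5369, 0.2182, 0.3014]
eef_rot: [-3.111, 0.108, 0.031]
force: [0.9, -1.2, -5.9]
grip_width: 0.0452
D [ 0.0031  0.0098 -0.0414] dyaw 0.002 need rows 0.8530501069146038
[np.float64(0.0039), np.float64(-0.0042), np.float64(0.0205), np.float64(-0.001)]
[np.float64(0.0039), np.float64(-0.0042), np.float64(0.0205), np.float64(-0.001)]
[0.5373462  0.2165077  0.30199746] [-3.11145527  0.10707849  0.02858146] [ 0.0253 -0.9992 -0.03  ] [-0.1076  0.0271 -0.9938]
top pred shaft ends [[136.3, 183.5], [230.8, 184.2]]
```

View pics/c7.png

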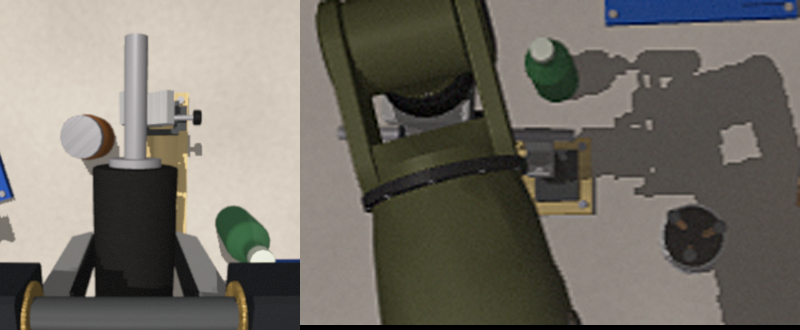

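The shaft's column-side end in the top view is within about 1 px of the prediction, and the shaft runs over the column's V. Lower it.

```bash
python3 plan.py .538 .2275 .222 .033 4; python3 -m handwheel '[[[0.003,-0.005,0.02,0],[0.003,-0.005,0.02,0],[0.003,0,0.018,0],[0.002,0,0.015,0],[0,0,0,0]]]'; python3 plan.py .538 .2275 .2 .033 3
```

```text
D [ 0.0007  0.011  -0.08  ] dyaw 0.004 need rows 1.6150358636226787
[np.float64(0.0024), np.float64(-0.0021), np.float64(0.0199), np.float64(-0.001)]
[np.float64(0.0024), np.float64(-0.0021), np.float64(0.0199), np.float64(-0.001)]
[np.float64(0.0024), np.float64(-0.0021), np.float64(0.0199), np.float64(-0.001)]
[np.float64(0.0024), np.float64(-0.0021), np.float64(0.0199), np.float64(-0.001)]
time_s: 15.4
ee_pos: [0.5417, 0.221, 0.2245]
eef_rot: [-3.113, 0.107, 0.019]
force: [1.0, 0.2, -6.2]
grip_width: 0.0452
D [-0.0037  0.0065 -0.0245] dyaw 0.014 need rows 0.5127556112684253
[np.float64(-0.0003), np.float64(-0.002), np.float64(0.0083), np.float64(-0.005)]
[np.float64(-0.0003), np.float64(-0.002), np.float64(0.0083), np.float64(-0.005)]
[np.float64(-0.0003), np.float64(-0.002), np.float64(0.0083), np.float64(-0.005)]
```

```bash
python3 -m handwheel '[[[-0.002,-0.005,0.004,-0.01],[-0.001,-0.003,0.004,-0.004],[0,0,0.003,0],[0,0,0.002,0]]]'; python3 -m handwheel '[[[0,0,0.003,0],[0,0,0.003,0]]]' ; python3 plan.py .538 .2275 .2 .033 1
```

```text
time_s: 15.8
ee_pos: [0.5379, 0.2278, 0.2137]
eef_rot: [-3.111, 0.104, 0.032]
force: [-0.5, -0.2, -5.3]
grip_width: 0.0451
time_s: 16.0
ee_pos: [0.5374, 0.2281, 0.2079]
eef_rot: [-3.111, 0.102, 0.032]
force: [0.0, -0.3, -7.2]
grip_width: 0.045
D [ 0.0006 -0.0006 -0.0079] dyaw 0.001 need rows 0.15975207837308675
[np.float64(0.0014), np.float64(0.0008), np.float64(0.0078), np.float64(-0.001)]
```

```bash
for i in 1 2 3; do python3 -m handwheel '[[[0.0005,0,0.002,0],[0,0,0.0015,0]]]' | tr '\n' ' ';echo; done
```

```text
time_s: 16.2 ee_pos: [0.5375, 0.2282, 0.204] eef_rot: [-3.111, 0.103, 0.032] force: [-0.2, 0.5, -5.3] grip_width: 0.045 
time_s: 16.4 ee_pos: [0.5377, 0.2283, 0.2002] eef_rot: [-3.111, 0.102, 0.032] force: [-0.0, -0.8, -6.3] grip_width: 0.0452 
time_s: 16.6 ee_pos: [0.5381, 0.2285, 0.1984] eef_rot: [-3.11, 0.101, 0.032] force: [-6.5, -3.4, 13.6] grip_width: 0.0451
```

Contact. Let it settle.

```bash
python3 -m handwheel '[[[-0.001,0,0,0],[0,0,0.0005,0],[0,0,0,0]]]'; python3 -m handwheel '[[[0,0,0,0],[0,0,0,0],[0,0,0,0]]]' - 10; python3 - <<'E'
from h import *
im,m=snap('scene','s8.png');snap('wrist','w8.png')
a=cv2.imread('pics/w8.png')[0:330,140:440];b=cv2.resize(cv2.imread('pics/s8.png')[190:350,270:430],(500,500),interpolation=cv2.INTER_CUBIC)
c=np.zeros((500,800,3),np.uint8);c[:330,:300]=a;c[:,300:]=b;cv2.imwrite('pics/c8.png',c)
E
```

```text
time_s: 16.9
ee_pos: [0.5375, 0.2284, 0.1987]
eef_rot: [-3.11, 0.099, 0.033]
force: [0.3, -0.2, -3.6]
grip_width: 0.0451
time_s: 17.2
ee_pos: [0.5372, 0.2285, 0.1979]
eef_rot: [-3.11, 0.1, 0.032]
force: [-0.2, 0.5, -3.7]
grip_width: 0.0455
```

The picture limit is reached, so I continue on force and pose: lowering gently with the light grip so that both ends seat.

```bash
for i in 1 2 3; do python3 -m handwheel '[[[0,0,0.001,0],[0,0,0,0]]]' | tr '\n' ' ';echo; done
```

```text
time_s: 17.5 ee_pos: [0.5371, 0.2285, 0.1979] eef_rot: [-3.11, 0.099, 0.032] force: [-0.7, -0.1, -4.7] grip_width: 0.0458 
time_s: 17.7 ee_pos: [0.5372, 0.2285, 0.1979] eef_rot: [-3.11, 0.098, 0.032] force: [-1.3, -0.8, -3.2] grip_width: 0.0455 
time_s: 17.9 ee_pos: [0.5372, 0.2285, 0.1978] eef_rot: [-3.109, 0.097, 0.033] force: [-2.9, -1.2, -3.0] grip_width: 0.0455
```

```bash
for i in 1 2 3; do python3 -m handwheel '[[[-0.0005,0,0.002,0],[0,0,0.002,0]]]' | tr '\n' ' ';echo; done
```

```text
time_s: 18.1 ee_pos: [0.5368, 0.2287, 0.1962] eef_rot: [-3.108, 0.094, 0.033] force: [-7.1, -3.0, 11.5] grip_width: 0.0458 
time_s: 18.3 ee_pos: [0.5367, 0.2288, 0.1953] eef_rot: [-3.107, 0.09, 0.033] force: [-7.8, -3.5, 12.7] grip_width: 0.0458 
time_s: 18.5 ee_pos: [0.5368, 0.229, 0.1949] eef_rot: [-3.106, 0.084, 0.033] force: [-7.8, -3.4, 13.2] grip_width: 0.0457
```

Force levels off at about 19 N of net push while the fingers slide slightly, so the roller is on both seats. Relieve the push, hold, then open.

```bash
python3 -m handwheel '[[[0,0,0,0],[0,0,0,0],[0,0,0,0]]]'; python3 -m handwheel '[[[0,0,0,0],[0,0,0,0],[0,0,0,0],[0,0,0,0],[0,0,0,0],[0,0,0,0]]]' 0.058; python3 -m handwheel '[[[0,0,0,0],[0,0,0,0],[0,0,0,0]]]' 0.075
```

```text
time_s: 18.8
ee_pos: [0.5368, 0.229, 0.1951]
eef_rot: [-3.106, 0.084, 0.033]
force: [-1.7, -1.4, 1.2]
grip_width: 0.0457
time_s: 19.4
ee_pos: [0.5374, 0.2294, 0.1947]
eef_rot: [-3.105, 0.083, 0.033]
force: [0.6, 0.2, 0.3]
grip_width: 0.0581
time_s: 19.7
ee_pos: [0.5374, 0.2294, 0.1947]
eef_rot: [-3.105, 0.082, 0.033]
force: [0.3, 0.5, -0.1]
grip_width: 0.0744
```

```bash
python3 -m handwheel '[[[-0.002,0,-0.02,0],[-0.002,0,-0.025,0],[-0.003,0,-0.035,0],[-0.003,0,-0.04,0],[0,0,-0.04,0],[0,0,0,0]]]'; python3 - <<'E'
from h import *
im,m=snap('wrist','w9.png');s,ms=snap('scene','s9.png');o=ctrl.get_obs();print(o['ee_pos'],o['force'])
a=np.radians(1.9)
def w(x,y,z):return [.5398+x*np.cos(a)-y*np.sin(a),.2275+x*np.sin(a)+y*np.cos(a),z]
for n,i,mm in(('wrist',im,m),('scene',s,ms)):
    pr=proj(mm,[w(0,-.11,.2135),w(0,-.045,.2135),w(0,0,.2135),w(0,.045,.2135),w(0,.11,.2135)]);print(n,pr.round(1).tolist())
    c=pr[2].round().astype(int);q=i.max(2)<60
    l=cv2.connectedComponentsWithStats(q.astype(np.uint8),connectivity=4)
    L=l[1][c[1],c[0]];print(i[c[1],c[0]],'label',L,l[2][L],l[3][L])
    ref=proj(mm,[w(sx,sy,.2135+sz) for sx in(-.023,.023) for sy in(-.045,.045) for sz in(-.023,.023)]);print('pred bbox',ref.min(0).round(),ref.max(0).round())
E
```

```text
time_s: 20.3
ee_pos: [0.5401, 0.2232, 0.36]
eef_rot: [-3.106, 0.085, 0.033]
force: [-0.3, -0.2, 0.3]
grip_width: 0.0751
[0.53934891 0.22320669 0.35492715] [-0.45036462  0.66947873 -0.26504933]
wrist [[284.0, 291.5], [284.4, 236.0], [284.7, 195.0], [285.0, 151.9], [285.3, 86.3]]
[27 24 25] label 82 [ 263  150   45   90 3735] [284.88594378 194.06104418]
pred bbox [260. 151.] [308. 243.]
scene [[303.3, 221.5], [324.9, 236.1], [340.8, 246.8], [357.6, 258.2], [383.5, 275.7]]
[20 19 19] label 53 [ 294  228   73   87 1955] [326.28388747 265.40971867]
pred bbox [316. 222.] [367. 273.]
```

```bash
python3 - <<'E'
import cv2,numpy as np
w=cv2.cvtColor(cv2.imread('pics/w9.png'),6).astype(int);s=cv2.imread('pics/s9.png')
print('wrist col285 rows 76..96',w[76:97,285].tolist())
for r in(92,100,140):print(r,w[r,272:300].tolist())
q=(s.max(2)<60).astype(np.uint8);q[:,:316]=0;q[:216]=0;q[276:]=0;q[:,370:]=0
# drum centre line: dark runs per column
for c in range(325,362,4):
    r=np.flatnonzero(q[:,c]);print(c,r.min() if len(r) else None,r.max() if len(r) else None,end='; ')
E
python3 - <<'E'
import sys;sys.path.insert(0,'.')
from h import *
ms=imaging.camera_model('scene');a=np.radians(1.9)
def w(x,y,z):return [.5398+x*np.cos(a)-y*np.sin(a),.2275+x*np.sin(a)+y*np.cos(a),z]
# silhouette: hull of the predicted drum, rows per column
t=np.linspace(0,2*np.pi,60)
h=cv2.convexHull(proj(ms,[w(.023*np.cos(u),y,.2135+.023*np.sin(u)) for u in t for y in(-.045,.045)]).round().astype(np.int32).reshape(-1,1,2))
k=np.zeros((420,560),np.uint8);cv2.fillConvexPoly(k,h,1)
for c in range(325,362,4):
    r=np.flatnonzero(k[:,c]);print(c,r.min(),r.max(),end='; ')
E
```

```text
wrist col285 rows 76..96 [175, 175, 177, 177, 177, 179, 170, 154, 143, 141, 141, 140, 141, 141, 141, 142, 139, 141, 143, 142, 141]
92 [175, 176, 176, 175, 173, 163, 142, 127, 129, 141, 150, 159, 156, 139, 126, 113, 98, 105, 150, 171, 173, 171, 172, 171, 172, 172, 173, 172]
100 [175, 176, 177, 177, 176, 170, 145, 130, 132, 141, 149, 158, 153, 142, 127, 113, 99, 102, 145, 171, 173, 173, 171, 172, 172, 173, 173, 173]
140 [177, 176, 175, 170, 168, 154, 131, 124, 133, 141, 147, 150, 149, 140, 126, 115, 100, 83, 70, 65, 68, 68, 68, 70, 69, 68, 68, 67]
325 230 249; 329 229 252; 333 229 255; 337 232 258; 341 234 261; 345 237 263; 349 240 266; 353 242 268; 357 245 268; 361 247 252; 325 227 251; 329 226 254; 333 227 256; 337 230 259; 341 232 262; 345 235 265; 349 238 268; 353 240 269; 357 243 268; 361 245 264;
```

The drum outline matches the seated prediction in both views to about 2 px, with the same slope, and the gripper is clear. Handing in.

```bash
python3 -c "
from station import ctrl
print(ctrl.hand_in())"
```

```text
the job is handed in; nothing more can be done
None
```

I raised the ratchet column to the fifth notch and let go of it. Then I laid the roller in both V seats, let go, backed the gripper away and handed the job in at about 20 s. No verdict was reported.

**Column:** My first grip on the head failed. The fingers closed to 30 mm, over the head or beside it, with about 16 N pushing up on the tool. I reopened, went about 20 mm deeper and gripped properly at 45 mm. The column started in notch 1, judged from the scene picture with the post as reference. I pulled it up 56 mm, about 4 mm past the fifth notch. After I let go, the scene picture put it at about 0.065 m. I counted clicks from the height pulled, because no clicks showed in the force readings.

**Roller:** I pressed it down with a light grip until the force levelled off at about 13 N up on the tool, roughly 19 N net push. That is well under the 60 N limit. I opened only after that.

**Last checks:**
- **Wrist view:** the drum's centre is within 1 px of the seated position, and the shaft tip is about 3 px (roughly 2–3 mm) further along the shaft.
- **Scene view:** the upper edge of the drum's outline is about 2 px off and most of the lower edge within 2 px. I put this down to that camera's offset, since it was about 1.5 px off at the post too. The slope matches, so I saw no tilt.
- **Robot:** the force reading is near zero and the gripper is clear.

**Not confirmed:**
- I hit the picture limit before viewing the final placing, so those last checks are numbers only.
- I did not re-measure the tin, jar, bottle and can at the end. The moves were planned clear of them, and I saw no sign of contact with them.
- The tool drifted up to about 0.1 rad in tilt while carrying the roller. This is mostly about the shaft axis, so it should not affect how the roller sits.

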